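# Click the green filter under the beam port

### The arm

A 6-joint arm with a two-finger parallel gripper is mounted at the origin on a cart in front of the work surface, level with it; the furniture and walls round the work are solid. World frame = base frame: x ahead of the robot, y to its left, z up, the work surface at z = 0. Lengths are in mm, angles in degrees, forces in N, time in s.
With the tool pointing down it reaches from about 250 to 775 mm from the base axis. Payload 4 kg.
Tool frame: the origin (TCP) lies midway between the tips of the shut fingers; the grasp point (between the pads) lies 19 mm behind it; z points along the fingers, y is the line along which they close (so a half turn about z gives the same grasp; the last joint's range is limited). The gripper opens to 85 mm and grips with 20 to 120 N. Pads are 22 mm wide; open, the fingers measure 114 mm over their backs; the gripper's body (76 mm by 85 mm) begins 54 mm behind the grasp point. The pads swing forward as they close: fully open they stand 13 mm farther back than shut.
Start: joints at [-74.834, 4.996, 78.535, -0, 96.463, -5.907], TCP at [197.758, -513.234, 231.341] pointing down, gripper open.
Joint ranges: [-177.83, 177.83], [-43.37, 116.18], [15.69, 146.23], [-61.86, 241.86], [9.47, 152.12], [-147.06, 147.06]. Speed limits (degrees/s): [159.86, 159.86, 180, 180, 180, 180].

### API

Orientations are given as [roll, pitch, yaw] about the fixed x, y, z axes, in that order (R = Rz(yaw) Ry(pitch) Rx(roll)).
In Python, from rig import arm gives the robot as it stands.
- The arm moves only by the tool drive_tool, never from a script. Its argument "steps" is a list of rows, each an object of numbers: "x", "y", "z": the shift along the tool's x, y, z in units of 30 mm (1.0 is 30 mm); "ax", "ay", "az": the turn, a rotation vector about the tool's x, y, z in units of 6 degrees (1.0 is 6 degrees); "claw": the opening, from 0 (shut) to 1 (fully open). In form: [{"x": .., "y": .., "z": .., "ax": .., "ay": .., "az": .., "claw": ..}, ...]. A call has exactly 10 rows; each row shifts and turns the commanded pose from where the row before left it, along the tool's axes as they then stand; what a row does not reach is not made up. A row lasts 1/12 s, in which the tool goes at most 41.7 mm and 7.16 degrees, less where a joint would pass 70% of its speed; a pose out of reach is approached as far as the arm can. A call is refused whole if a number of a shift passes 1 or a number of a turn 1, either way. A call with a gripper value outside its range is refused whole. The fingers move at their own pace and stop on an object; the grip force is fixed at half the most. Time passes only in rows, so rows that do not move let the fingers close, or fill a call up. It gives the time, the measured TCP pose, the force, the opening and the grip force at its end, in the units of the state.
- arm.state(): the state, without advancing time (a new reading comes with each control period).
- arm.grab_frame(name): name is "scene" or "side" or "wrist"; returns a dict with "color" (420x560x3 uint8, red, green, blue), "range_z" (420x560 float32, mm along the optical axis (not along the pixel's ray), 0 where there is no reading), "K" (3x3 intrinsics, pixels), "pose" (4x4, takes a point from camera to world coordinates); the wrist camera has in their place "tool_from_camera" (4x4, takes a point from camera to tool coordinates, whose origin is the TCP and whose axes are the flange's). Camera axes: x right, y down, z forward; pixel columns grow to the right and rows downward; lengths in mm; the calibration is good to about 2 mm. A picture is of the moment at which its call begins: read the wrist's pose just before it.
- arm.hand_in(): hands the job in; it is judged then, once.
Trained networks look in a picture, given as the dict that the camera call returned (one of the last four; its "shot" number tells which), for a name from the list of things; names that differ only in an ending like _2 or _b are one class to them, and where a whole thing is asked for, a point or a joint stands for the part that bears it (a point fixed in the world has none). Each returns a list of dicts, best first, with "score" (0 to 1); they miss things now and then, are a little off and sometimes report something else, mostly with a low value. They report only what shows in the picture. A call takes as long as a camera call.
- arm.cut_out(picture, target): "mask" (420x560 bool, what is visible of it) and "centre" ([row, column] in pixels, amid what is visible of it).
- arm.place_of(picture, target): "centre" ([row, column] in pixels: a listed point, or the origin of a listed thing).
The state is a dict: "t": time; "qpos": joint angles; "qd": joint speeds; "tau": joint torques, N m; "ee_pos": TCP position; "ee_rot": TCP orientation; "force": force on the tool from outside, world axes, zero at the start; "ft_torque": the same for the moment, N m; "gripper_width": finger opening in mm; "grasp_force": force on a finger pad.
Only numpy, scipy, OpenCV 4.12 (cv2) and the standard library are available. Lean on these libraries where they do the work, as an engineer would, in place of code of your own. Each camera call takes 0.05 s, during which the arm holds its last target. There are 200 camera calls.

### The job

Set the manual filter wheel to green: with a fingertip, flick the wheel's teeth forward (counter-clockwise seen from above, as the red arrow on its hub shows), click by click, until the green filter has clicked in under the beam port in the bridge, and do not let it go past. Push gently and only with the fingertips: do not squeeze the wheel, and do not lift, tip or shove the free-standing unit. Leave the other things on the table as they are.

Things in the scene. Friction and masses are not known exactly. Their poses are not given: they have to be found in the camera images.
- filter_unit: Manual filter wheel, loose on the table, about 1 kg. Origin on the wheel's axis at the base's underside, z up, x away from the robot at yaw 0. White round base 84 mm dia, 10 mm thick. On its -y side a column (44 mm in x, y -76 to -64 mm, 54 mm high, on a foot 56 mm wide out to y -78 mm) carries a bridge 36 mm wide to the hub; the other three sides of the wheel are open and free from above.
- filter_wheel (a joint): Wheel angle (rad) about the unit's z, growing forward (counter-clockwise from above). 0 = green under the port; starts near -2.09, -3.14 or -4.19 (very rarely balanced half-way between). A spring detent holds it every 60 deg (1.047 rad): pushed past half-way it snaps on by itself, before that it springs back. Takes 1 to 4 N at a tooth. Turns on past 0 too.
- wheel_top (a point): On the axis at the wheel's top face, 44 mm up. Black wheel, 28 to 44 mm above the table: disc 72 mm dia and six radial teeth, 9 mm wide, out to 58 mm from the axis. In every click a tooth points at the unit's -x and +x; the others every 60 deg between. The wide gaps between teeth are centred at 30, 90, 150.. deg from -x. Only air below the teeth down to the base.
- green_filter (a point): Centre of the green filter's top, 26 mm from the axis, 45 mm up; turns with the wheel. Six filters of 20 mm dia lie on the disc, one in line with each gap; counter-clockwise from above: green, yellow, orange, red, blue, white. Each forward click brings under the port the filter next clockwise of the one there.
- port (a point): Centre of the beam port, a 20 mm hole through the bridge (z 50 to 54 mm), at the bridge's top face, 26 mm from the axis on the unit's -y side. The bridge ends in a hub cap 28 mm dia, 54 mm high, with a red curved arrow: forward.
- objective: Bystander: black and silver microscope objective standing on its nose, 28 mm dia, 52 tall, loose; origin at the centre of its underside. Leave it alone.
- vial_clear: Bystander: clear vial with a white cap, 19 mm dia, 45 tall, loose; origin at the centre of its underside. Leave it alone.
- usb_stick: Bystander: black USB stick, 16x48x8 mm, loose; origin at the centre of its underside. Leave it alone.
- post_holder: Bystander: black post holder, 32x42x44 mm, loose; origin at the centre of its underside. Leave it alone.
- torch: Bystander: black pocket torch, 27x104x28 mm, loose; origin at the centre of its underside. Leave it alone.
- parts_dish: Bystander: steel dish, 93 mm dia, 18 tall, loose; origin at the centre of its underside. Leave it alone.

How it is judged (in metres and radians):
At the end, for the whole second after the job is handed in: The wheel rests in its click with the green filter under the port (within 0.1 rad and 4 mm), reached forward; the unit stands flat within 25 mm of where it stood, and every bystander within 20 mm of its place (value of joint filter_wheel between -0.1 and 0.1 rad and horizontal distance between green_filter and port below 0.004 m and velocity of joint filter_wheel between -0.1 and 0.1 rad/s and height (world z) of filter_unit below 0.005 m and angle between filter_unit's own z axis and vertical below 0.05 rad and distance of filter_unit from where it was at the start of the episode below 0.025 m and linear speed of filter_unit below 0.02 m/s and distance of each of objective, vial_clear, usb_stick, post_holder, torch, parts_dish from where it was at the start of the episode below 0.02 m); the robot touches nothing.
It fails at once if the wheel goes past green (value of joint filter_wheel above 0.6 rad).
It fails at once if the wheel is squeezed or pushed hard (over 15 N) (contact force between the fingers and filter_wheel above 15 N).
It fails at once if the filter unit is lifted or tipped (height (world z) of filter_unit above 0.01 m or angle between filter_unit's own z axis and vertical above 0.15 rad).
It fails at once if the filter unit is shoved more than 25 mm (distance of filter_unit from where it was at the start of the episode above 0.025 m).
It fails at once if a bystander is moved more than 20 mm, lifted or knocked over (distance of any of objective, vial_clear, usb_stick, post_holder, torch, parts_dish from where it was at the start of the episode above 0.02 m or angle between any of objective, vial_clear, post_holder's own z axis and vertical above 0.5 rad).
It also fails if it takes over 48 s, if anything falls off the work surface, if the arm or the gripper's body presses on something with over 40 N, if the wrist force passes 120 N, or if a joint passes its speed limit or range.

## Working session

There is one attempt and no reset: what is moved stays moved. The work goes in short steps, Python scripts to look and compute and a tool call to move; the robot and the scene stay as the last step left them, time stands still between calls to the robot, and variables do not carry over. Pictures are saved under pics/ and viewed, at most 10 in all, crops included, and the job is handed in when it is done.

Besides the shell and the picture viewer there is one more tool, called after "Request:" as a command line: name --argument value ..., lists and objects as JSON in quotes. drive_tool: Moves the arm, as the interface text tells. Its arguments: {"type":"object","properties":{"steps":{"type":"array"}},"required":["steps"]}

```bash
mkdir -p pics; cat > h.py <<'E'
import numpy as np, cv2
from rig import arm
from scipy.spatial.transform import Rotation as R
def world(f,px,z=None):
    K=f["K"];P=f["pose"];r,c=px
    d=np.linalg.inv(K)@[c,r,1]
    if z is None:
        return (P@np.r_[d*f["range_z"][int(r),int(c)],1])[:3]
    o=P[:3,3];w=P[:3,:3]@d
    return o+w*(z-o[2])/w[2]
E
python3 - <<'E'
from h import *
s=arm.state(); print(s["ee_pos"],s["ee_rot"],s["t"],s["force"])
for n in("scene","side"):
    f=arm.grab_frame(n); cv2.imwrite(f"pics/{n}0.png",f["color"][:,:,::-1])
    for t,z in(("filter_unit",0),("wheel_top",44),("green_filter",45),("port",54),("objective",0),("vial_clear",0),("usb_stick",0),("post_holder",0),("torch",0),("parts_dish",0)):
        for d in arm.place_of(f,t)[:1]: print(n,t,round(d["score"],2),np.round(d["centre"]),world(f,d["centre"],z).round(1))
E
```

```text
[ 197.63724058 -512.69834233  230.13294874] [-1.79869553e+02 -1.49952901e-02  2.10751526e+01] 0.0 [ 0.91284225 -0.5407951   0.219734  ]
scene filter_unit 0.88 [222. 279.] [471.4  32.2   0. ]
scene wheel_top 0.62 [212. 276.] [480.5  36.1  44. ]
scene green_filter 0.87 [205. 273.] [505.8  30.8  45. ]
scene port 0.98 [205. 290.] [474.   -7.7  54. ]
scene objective 0.56 [234. 244.] [487.9 143.    0. ]
scene vial_clear 0.46 [202. 308.] [492.  -90.6   0. ]
scene usb_stick 0.61 [273. 182.] [458.2 347.4   0. ]
scene post_holder 0.67 [207. 269.] [540.5  24.1   0. ]
scene torch 0.79 [296. 136.] [456.9 475.4   0. ]
side filter_unit 0.94 [225. 276.] [480.2  31.    0. ]
side wheel_top 0.55 [213. 273.] [470.5  31.7  44. ]
side green_filter 0.78 [210. 279.] [494.4  38.   45. ]
side port 0.8 [214. 280.] [480.8  -2.5  54. ]
side objective 0.43 [208. 263.] [480.5 156.1   0. ]
side vial_clear 0.46 [248. 296.] [ 487.4 -115.1    0. ]
side post_holder 0.79 [277. 316.] [ 477.1 -266.2    0. ]
side parts_dish 0.9 [310. 344.] [ 482.6 -409.4    0. ]
```

```bash
python3 - <<'E'
import cv2,numpy as np
a=cv2.imread("pics/scene0.png");b=cv2.imread("pics/side0.png")
c=lambda i,r,q:cv2.resize(i[r-55:r+55,q-75:q+75],(400,293),interpolation=cv2.INTER_CUBIC)
cv2.imwrite("pics/m0.png",np.vstack([np.hstack([c(a,215,278),c(b,220,276)]),np.hstack([cv2.resize(a,(400,300)),cv2.resize(b,(400,300))])]))
E
```

```text
(no output)
```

View pics/m0.png

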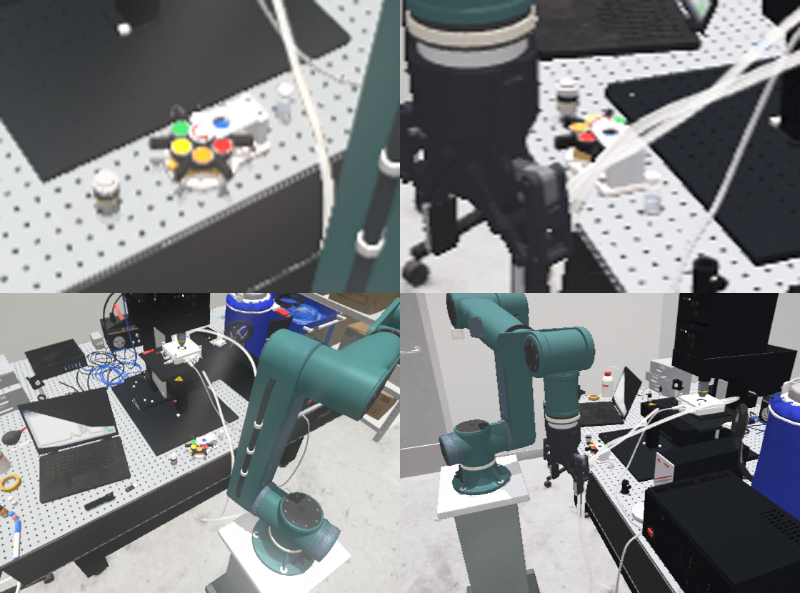

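```bash
python3 - <<'E'
from h import *
for n in("scene","side"):
    f=arm.grab_frame(n);Z=f["range_z"];v,u=np.mgrid[:420,:560]
    p=np.stack([u*Z,v*Z,Z],-1).reshape(-1,3)@np.linalg.inv(f["K"]).T
    p=p@f["pose"][:3,:3].T+f["pose"][:3,3]; p=p[Z.ravel()>0]
    print(n,"cam",f["pose"][:3,3].round())
    for y in range(-400,250,50):
        q=p[(p[:,1]>y)&(p[:,1]<y+50)&(p[:,0]>250)&(p[:,0]<700)&(p[:,2]>25)]
        print(y,[(x,len(w),int(w[:,2].min()),int(w[:,2].max())) for x in range(250,700,50) for w in [q[(q[:,0]>=x)&(q[:,0]<x+50)]] if len(w)])
E
```

```text
scene cam [-164.  445.  928.]
-400 [(600, 31, 183, 190), (650, 87, 181, 190)]
-350 [(550, 4, 139, 276), (600, 415, 26, 290), (650, 448, 25, 298)]
-300 [(500, 33, 234, 259), (550, 74, 250, 277), (600, 50, 268, 291), (650, 191, 153, 299)]
-250 [(650, 243, 149, 212)]
-200 [(500, 4, 25, 28), (650, 255, 151, 212)]
-150 [(450, 7, 30, 106), (500, 67, 27, 144), (550, 130, 50, 186), (600, 140, 108, 227), (650, 215, 152, 235)]
-100 [(350, 22, 25, 39), (400, 86, 34, 78), (450, 113, 25, 106), (500, 24, 40, 124), (600, 4, 185, 191), (650, 299, 153, 222)]
-50 [(400, 4, 35, 43), (450, 222, 25, 56), (500, 6, 41, 53), (650, 621, 25, 215)]
0 [(400, 70, 28, 47), (450, 238, 25, 56), (500, 70, 29, 47), (650, 252, 25, 214)]
50 [(400, 4, 31, 41), (450, 116, 27, 47), (500, 29, 27, 47)]
100 [(450, 35, 26, 53)]
150 [(450, 62, 25, 54)]
200 []
side cam [   34. -1162.   688.]
-400 [(500, 574, 61, 189), (550, 236, 185, 190), (600, 224, 185, 191), (650, 211, 185, 190)]
-350 [(500, 4, 61, 122), (550, 66, 185, 279), (600, 130, 186, 294), (650, 122, 185, 302)]
-300 [(450, 235, 25, 230), (500, 144, 220, 258), (550, 70, 250, 278), (600, 2, 284, 289), (650, 360, 155, 299)]
-250 [(300, 18, 25, 38), (350, 163, 30, 160), (400, 146, 147, 201), (450, 29, 191, 214), (650, 281, 155, 212)]
-200 [(500, 19, 25, 38), (650, 197, 156, 213)]
-150 [(450, 76, 25, 109), (500, 51, 32, 128), (550, 157, 37, 189), (600, 155, 107, 223), (650, 264, 155, 236)]
-100 [(400, 36, 33, 66), (450, 104, 25, 106), (500, 4, 34, 45), (650, 103, 48, 218)]
-50 [(450, 91, 25, 56), (500, 7, 25, 48), (650, 407, 25, 215)]
0 [(400, 57, 25, 46), (450, 136, 26, 58), (500, 16, 30, 51), (650, 117, 25, 214)]
50 [(400, 1, 34, 34), (450, 34, 30, 47), (500, 10, 34, 46)]
100 [(450, 75, 25, 53)]
150 [(450, 6, 31, 53)]
200 []
```

Request:
drive_tool --steps '[{"z": -1},{"z": -1},{"z": -1},{"z": -1},{"x": 0.76,"y": -0.68},{"x": 0.76,"y": -0.68},{"x": 0.76,"y": -0.68},{"x": 0.76,"y": -0.68},{"x": 0.76,"y": -0.68},{"x": 0.76,"y": -0.68}]'

```text
$.steps[0]: bad value
```

Request:
drive_tool --steps '[{"x": 0.76,"y": -0.68},{"x": 0.76,"y": -0.68},{"x": 0.76,"y": -0.68},{"x": 0.76,"y": -0.68},{"x": 0.76,"y": -0.68},{"x": 0.76,"y": -0.68},{"x": 0.76,"y": -0.68},{"x": 0.76,"y": -0.68},{"x": 0.76,"y": -0.68},{"x": 0.76,"y": -0.68}]'

```text
$.steps[0]: bad value
```

Request:
drive_tool --steps '[{"x": 0.76,"y": -0.68},{"x": 0.76,"y": -0.68},{"x": 0.76,"y": -0.68},{"x": 0.76,"y": -0.68},{"az": -1},{"az": -1},{"az": -1},{"az": -1},{"az": -1},{"az": -1}]'

```text
$.steps[0]: bad value
```

```bash
cat >> h.py <<'E'
def wrist():
    s=arm.state();f=arm.grab_frame("wrist")
    T=np.eye(4);T[:3,:3]=R.from_euler("xyz",s["ee_rot"],degrees=True).as_matrix();T[:3,3]=s["ee_pos"]
    f["pose"]=T@f["tool_from_camera"];return s,f
E
python3 - <<'E'
from h import *
s,f=wrist();cv2.imwrite("pics/w1.png",f["color"][:,:,::-1])
print(s["t"],s["ee_pos"],s["ee_rot"],s["qpos"],s["gripper_width"],s["force"])
for t,z in(("filter_unit",0),("wheel_top",44),("green_filter",45),("port",54),("objective",0),("vial_clear",0)):
    for d in arm.place_of(f,t)[:1]: print(t,round(d["score"],2),np.round(d["centre"]),world(f,d["centre"],z).round(1))
E
```

```text
1.2 [ 197.77383751 -513.22627875  231.33850458] [ 1.79994521e+02 -1.10493300e-03  2.10748888e+01] [-7.48331755e+01  4.99584464e+00  7.85359667e+01  1.67362812e-03
  9.64628529e+01 -5.90787581e+00] 85.21138309012272 [-0.19365762  0.39216113  0.19756675]
```

View pics/w1.png

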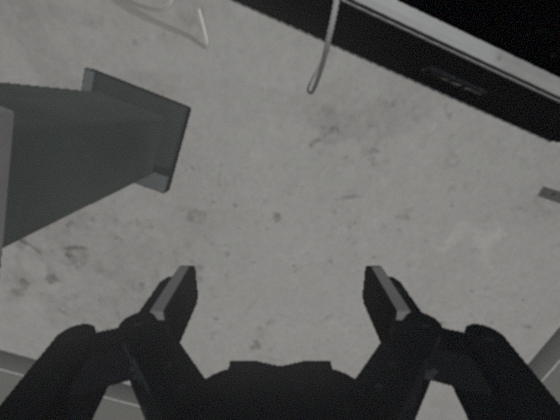

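The moves were refused because every row needs all its keys; the picture shows only the floor and the open fingers (tips near (270,185) and (270,375)). I'll resend with full rows.

Request:
drive_tool --steps '[{"x": 0,"y": 0,"z": -1,"ax": 0,"ay": 0,"az": 0,"claw": 1},{"x": 0,"y": 0,"z": -1,"ax": 0,"ay": 0,"az": 0,"claw": 1},{"x": 0,"y": 0,"z": -1,"ax": 0,"ay": 0,"az": 0,"claw": 1},{"x": 0,"y": 0,"z": -1,"ax": 0,"ay": 0,"az": 0,"claw": 1},{"x": 0.76,"y": -0.68,"z": 0,"ax": 0,"ay": 0,"az": 0,"claw": 1},{"x": 0.76,"y": -0.68,"z": 0,"ax": 0,"ay": 0,"az": 0,"claw": 1},{"x": 0.76,"y": -0.68,"z": 0,"ax": 0,"ay": 0,"az": 0,"claw": 1},{"x": 0.76,"y": -0.68,"z": 0,"ax": 0,"ay": 0,"az": 0,"claw": 1},{"x": 0.76,"y": -0.68,"z": 0,"ax": 0,"ay": 0,"az": 0,"claw": 1},{"x": 0.76,"y": -0.68,"z": 0,"ax": 0,"ay": 0,"az": 0,"claw": 1}]'

```text
t: 2.38
ee_pos: [281.8, -348.5, 351.5]
ee_rot: [180.0, -0.0, 21.0]
force: [-0.3, -0.1, 0.1]
gripper_width: 85.0
grasp_force: 0.0
```

Request:
drive_tool --steps '[{"x": 0.76,"y": -0.68,"z": 0,"ax": 0,"ay": 0,"az": 0,"claw": 1},{"x": 0.76,"y": -0.68,"z": 0,"ax": 0,"ay": 0,"az": 0,"claw": 1},{"x": 0.76,"y": -0.68,"z": 0,"ax": 0,"ay": 0,"az": 0,"claw": 1},{"x": 0.76,"y": -0.68,"z": 0,"ax": 0,"ay": 0,"az": 0,"claw": 1},{"x": 0.76,"y": -0.68,"z": 0,"ax": 0,"ay": 0,"az": 0,"claw": 1},{"x": 0.76,"y": -0.68,"z": 0,"ax": 0,"ay": 0,"az": 0,"claw": 1},{"x": 0.76,"y": -0.68,"z": 0,"ax": 0,"ay": 0,"az": 0,"claw": 1},{"x": 0.76,"y": -0.68,"z": 0,"ax": 0,"ay": 0,"az": 0,"claw": 1},{"x": 0.76,"y": -0.68,"z": 0,"ax": 0,"ay": 0,"az": 0,"claw": 1},{"x": 0.76,"y": -0.68,"z": 0,"ax": 0,"ay": 0,"az": 0,"claw": 1}]'

```text
t: 3.22
ee_pos: [421.2, -76.0, 351.6]
ee_rot: [180.0, -0.0, 21.1]
force: [0.8, -0.9, -0.2]
gripper_width: 85.3
grasp_force: 0.0
```

Request:
drive_tool --steps '[{"x": 0.6,"y": -0.68,"z": 0,"ax": 0,"ay": 0,"az": 0,"claw": 1},{"x": 0.6,"y": -0.68,"z": 0,"ax": 0,"ay": 0,"az": 0,"claw": 1},{"x": 0.6,"y": -0.68,"z": 0,"ax": 0,"ay": 0,"az": 0,"claw": 1},{"x": 0,"y": 0,"z": 0.5,"ax": 0,"ay": 0,"az": -1,"claw": 1},{"x": 0,"y": 0,"z": 0.5,"ax": 0,"ay": 0,"az": -1,"claw": 1},{"x": 0,"y": 0,"z": 0.5,"ax": 0,"ay": 0,"az": -1,"claw": 1},{"x": 0,"y": 0,"z": 0.5,"ax": 0,"ay": 0,"az": -1,"claw": 1},{"x": 0,"y": 0,"z": 0.5,"ax": 0,"ay": 0,"az": -1,"claw": 1},{"x": 0,"y": 0,"z": 0.5,"ax": 0,"ay": 0,"az": -1,"claw": 1},{"x": 0,"y": 0,"z": 0,"ax": 0,"ay": 0,"az": 0,"claw": 1}]'

```text
t: 4.05
ee_pos: [447.6, -0.7, 257.9]
ee_rot: [-179.7, 0.2, 57.2]
force: [-0.1, -0.2, -0.9]
gripper_width: 85.7
grasp_force: 0.0
```

```bash
cat > look.py <<'E'
from h import *
import sys
s,f=wrist();cv2.imwrite(f"pics/{sys.argv[1]}.png",f["color"][:,:,::-1])
print(s["t"],s["ee_pos"].round(1),s["ee_rot"].round(1),s["qpos"].round(1),s["force"].round(1))
for t,z in(("filter_unit",0),("wheel_top",44),("green_filter",45),("port",54),("objective",0),("vial_clear",0)):
    for d in arm.place_of(f,t)[:1]: print(t,round(d["score"],2),np.round(d["centre"]),world(f,d["centre"],z).round(1))
E
python3 look.py w2
```

```text
4.05 [447.6  -0.7 257.9] [-179.7    0.2   57.2] [ -7.4  -8.1  88.4  -0.  100.1  25.5] [-0.1 -0.2 -0.9]
wheel_top 0.68 [142. 292.] [484.9  32.1  44. ]
green_filter 0.61 [124. 305.] [509.5  41.6  45. ]
objective 0.72 [ 60. 237.] [479.9 148.2   0. ]
vial_clear 0.66 [208. 341.] [494.3 -91.9   0. ]
```

View pics/w2.png

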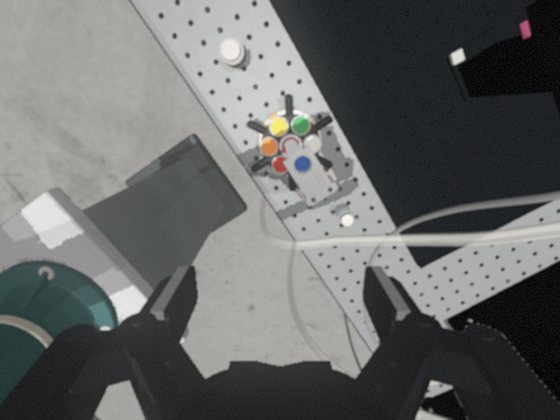

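The picture shows the unit with its wheel centre near (142,292): green (125,302), yellow (127,279), orange (147,269), red (164,281), and blue in the port (163,302), so 4 clicks forward are needed.

```bash
cat > fit.py <<'E'
from h import *
from scipy.optimize import least_squares
import sys
s,f=wrist(); c0=np.array([float(sys.argv[1]),float(sys.argv[2])])
h=cv2.cvtColor(f["color"],cv2.COLOR_RGB2HSV)
v,u=np.mgrid[:420,:560]; 
K=f["K"];P=f["pose"];d=np.stack([u,v,np.ones_like(u)],-1)@np.linalg.inv(K).T@P[:3,:3].T
k=(45-P[2,3])/d[...,2];W=P[:3,3]+d*k[...,None]
near=np.hypot(W[...,0]-c0[0],W[...,1]-c0[1])<40
rng={"green":(45,85),"yellow":(24,34),"orange":(10,22),"red":(0,7),"blue":(105,125)}
pts={}
for n,(a,b) in rng.items():
    m=near&(h[...,0]>=a)&(h[...,0]<=b)&(h[...,1]>140)&(h[...,2]>90)
    nn,l,st,ce=cv2.connectedComponentsWithStats(m.astype(np.uint8))
    if nn>1:
        i=1+st[1:,4].argmax(); w=W[l==i]; e=(w.min(0)+w.max(0))/2
        pts[n]=w.mean(0)[:2]; print(n,st[i,4],w.mean(0)[:2].round(1))
idx={"green":0,"yellow":1,"orange":2,"red":3,"blue":4}
use=[n for n in pts if n not in sys.argv[3:]]
fun=lambda p:np.concatenate([p[:2]+26*np.array([np.cos(p[2]+idx[n]*np.pi/3),np.sin(p[2]+idx[n]*np.pi/3)])-pts[n] for n in use])
r=min((least_squares(fun,[*c0,a],loss="soft_l1") for a in np.arange(0,6.3,1)),key=lambda r:r.cost)
print("axis",r.x[:2].round(1),"green dir deg",np.degrees(r.x[2])%360,"res",r.fun.round(1))
s=arm.state();print(s["t"],s["ee_pos"].round(1),s["ee_rot"].round(1),s["force"].round(1))
E
python3 fit.py 483 32 blue
```

```text
yellow 11 [479.9  49.6]
orange 139 [459.2  42.4]
red 91 [457.7  17.4]
blue 3 [483.8  -1.5]
axis [480.4  27.7] green dir deg 26.133532636027155 res [ 2.2  4.1 -0.4 -0.2 -0.6 -1.2]
4.45 [449.6  -1.  262.4] [179.9  -0.   57. ] [0.  0.4 0.2]
```

Request:
drive_tool --steps '[{"x": 0.3,"y": 0.06,"z": 0.4,"ax": 0,"ay": 0,"az": 0,"claw": 1},{"x": 0.3,"y": 0.06,"z": 0.4,"ax": 0,"ay": 0,"az": 0,"claw": 1},{"x": 0.3,"y": 0.06,"z": 0.4,"ax": 0,"ay": 0,"az": 0,"claw": 1},{"x": 0.3,"y": 0.06,"z": 0.4,"ax": 0,"ay": 0,"az": 0,"claw": 1},{"x": 0.23,"y": 0.06,"z": 0.4,"ax": 0,"ay": 0,"az": 0,"claw": 1},{"x": 0,"y": 0,"z": 0.5,"ax": 0,"ay": 0,"az": 0,"claw": 1},{"x": 0,"y": 0,"z": 0.5,"ax": 0,"ay": 0,"az": 0,"claw": 1},{"x": 0,"y": 0,"z": 0.5,"ax": 0,"ay": 0,"az": 0,"claw": 1},{"x": 0,"y": 0,"z": 0,"ax": 0,"ay": 0,"az": 0,"claw": 1},{"x": 0,"y": 0,"z": 0,"ax": 0,"ay": 0,"az": 0,"claw": 1}]'

```text
t: 5.28
ee_pos: [479.6, 30.2, 155.7]
ee_rot: [-179.9, 0.1, 57.1]
force: [-0.1, 0.4, 0.9]
gripper_width: 85.7
grasp_force: 0.0
```

```bash
sed -i 's/>140)&(h\[...,2\]>90)/>90)\&(h[...,2]>60)/' fit.py; python3 look.py w3; python3 fit.py 482 30 blue
```

```text
5.2833 [479.6  30.2 155.7] [-1.799e+02  1.000e-01  5.710e+01] [-3.2 -2.2 94.5 -0.  87.8 29.8] [-0.1  0.4  0.9]
filter_unit 0.92 [192. 280.] [481.5  32.2   0. ]
wheel_top 0.84 [206. 284.] [483.2  28.5  44. ]
green_filter 0.66 [180. 295.] [505.2  44.   45. ]
port 0.63 [234. 300.] [483.    1.5  54. ]
objective 0.59 [ 93. 210.] [478.7 149.8   0. ]
vial_clear 0.8 [272. 346.] [492.7 -91.9   0. ]
green 297 [504.1  43.2]
yellow 278 [481.3  56.1]
orange 324 [459.1  43. ]
red 215 [457.6  17.8]
blue 224 [481.2   2.7]
axis [481.   30.2] green dir deg 29.08770967081506 res [-0.4 -0.3  0.2  0.1 -0.4  0.6  0.7 -0.3]
5.6833 [480.4  30.1 157. ] [179.9  -0.   57.1] [-0.4 -0.1  0.8]
```

View pics/w3.png

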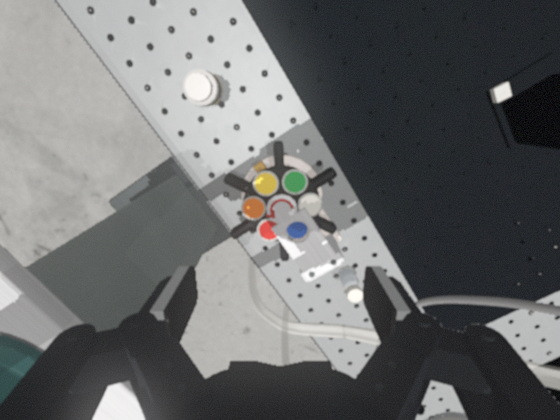

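Wheel centre at (206,284), blue still in the port at (234,300), fingers framing it; the unit is at (481, 30) with yaw about -1°. Next I descend to just above it and check where the open fingertips really are.

Request:
drive_tool --steps '[{"x": 0,"y": 0,"z": 0.4,"ax": 0,"ay": 0,"az": -0.33,"claw": 1},{"x": 0,"y": 0,"z": 0.4,"ax": 0,"ay": 0,"az": 0,"claw": 1},{"x": 0,"y": 0,"z": 0.4,"ax": 0,"ay": 0,"az": 0,"claw": 1},{"x": 0,"y": 0,"z": 0.4,"ax": 0,"ay": 0,"az": 0,"claw": 1},{"x": 0,"y": 0,"z": 0.4,"ax": 0,"ay": 0,"az": 0,"claw": 1},{"x": 0,"y": 0,"z": 0.4,"ax": 0,"ay": 0,"az": 0,"claw": 1},{"x": 0,"y": 0,"z": 0.4,"ax": 0,"ay": 0,"az": 0,"claw": 1},{"x": 0,"y": 0,"z": 0,"ax": 0,"ay": 0,"az": 0,"claw": 1},{"x": 0,"y": 0,"z": 0,"ax": 0,"ay": 0,"az": 0,"claw": 1},{"x": 0,"y": 0,"z": 0,"ax": 0,"ay": 0,"az": 0,"claw": 1}]'

```text
t: 6.52
ee_pos: [480.2, 30.1, 72.4]
ee_rot: [180.0, -0.0, 59.0]
force: [0.0, -0.6, -0.3]
gripper_width: 85.4
grasp_force: 0.0
```

```bash
python3 - <<'E'
from h import *
s,f=wrist();cv2.imwrite("pics/w4.png",f["color"][:,:,::-1])
Z=f["range_z"];v,u=np.mgrid[:420,:560]
T=f["tool_from_camera"];print(T[:3,3].round())
p=np.stack([u*Z,v*Z,Z],-1)@np.linalg.inv(f["K"]).T@T[:3,:3].T+T[:3,3]
for sl in (slice(150,215),slice(350,420)):
    q=p[255:345,sl][Z[255:345,sl]>0];q=q[(q[:,2]<0)&(q[:,2]>-35)&(abs(q[:,1])<75)]
    print(len(q),np.percentile(q,[1,50,99],axis=0).round(1))
E
python3 fit.py 481 30 blue
```

```text
[  85.    0. -143.]
1092 [[ -9.  -55.8 -34.8]
 [  8.4 -42.6 -26.6]
 [ 13.2 -42.  -14.3]]
1081 [[ -9.   42.6 -34.8]
 [  8.2  43.2 -26.6]
 [ 13.1  56.3 -14.2]]
green 651 [504.   43.1]
yellow 205 [486.1  57.7]
orange 646 [458.9  43. ]
red 405 [457.1  17.9]
blue 390 [480.9   1.9]
axis [481.2  30.5] green dir deg 28.234636134102857 res [ 0.1 -0.3 -4.1 -1.2  0.1  1.2  1.2  0.3]
6.6167 [480.7  30.1  73.2] [179.9  -0.   59. ] [ 0.4 -0.8 -0.6]
```

View pics/w4.png

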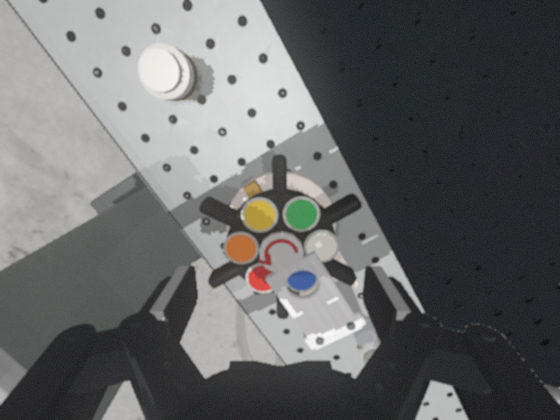

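Wheel at about (245,280) between the fingertips ((280,190) and (280,370)); tips are 14 mm behind the TCP and will fall in the two open gaps. Lowering.

Request:
drive_tool --steps '[{"x": 0,"y": 0,"z": 0.3,"ax": 0,"ay": 0,"az": 0,"claw": 1},{"x": 0,"y": 0,"z": 0.3,"ax": 0,"ay": 0,"az": 0,"claw": 1},{"x": 0,"y": 0,"z": 0.3,"ax": 0,"ay": 0,"az": 0,"claw": 1},{"x": 0,"y": 0,"z": 0.3,"ax": 0,"ay": 0,"az": 0,"claw": 1},{"x": 0,"y": 0,"z": 0.3,"ax": 0,"ay": 0,"az": 0,"claw": 1},{"x": 0,"y": 0,"z": 0.25,"ax": 0,"ay": 0,"az": 0,"claw": 1},{"x": 0,"y": 0,"z": 0,"ax": 0,"ay": 0,"az": 0,"claw": 1},{"x": 0,"y": 0,"z": 0,"ax": 0,"ay": 0,"az": 0,"claw": 1},{"x": 0,"y": 0,"z": 0,"ax": 0,"ay": 0,"az": -0.5,"claw": 1},{"x": 0,"y": 0,"z": 0,"ax": 0,"ay": 0,"az": -0.5,"claw": 1}]'

```text
t: 7.45
ee_pos: [480.7, 30.1, 20.4]
ee_rot: [179.9, -0.0, 65.2]
force: [0.3, -0.7, 0.4]
gripper_width: 85.4
grasp_force: 0.0
```

Request:
drive_tool --steps '[{"x": 0,"y": 0,"z": 0,"ax": 0,"ay": 0,"az": -0.5,"claw": 1},{"x": 0,"y": 0,"z": 0,"ax": 0,"ay": 0,"az": -0.5,"claw": 1},{"x": 0,"y": 0,"z": 0,"ax": 0,"ay": 0,"az": -0.5,"claw": 1},{"x": 0,"y": 0,"z": 0,"ax": 0,"ay": 0,"az": -0.5,"claw": 1},{"x": 0,"y": 0,"z": 0,"ax": 0,"ay": 0,"az": -0.5,"claw": 1},{"x": 0,"y": 0,"z": 0,"ax": 0,"ay": 0,"az": -0.5,"claw": 1},{"x": 0,"y": 0,"z": 0,"ax": 0,"ay": 0,"az": -0.5,"claw": 1},{"x": 0,"y": 0,"z": 0,"ax": 0,"ay": 0,"az": -0.5,"claw": 1},{"x": 0,"y": 0,"z": 0,"ax": 0,"ay": 0,"az": -0.5,"claw": 1},{"x": 0,"y": 0,"z": 0,"ax": 0,"ay": 0,"az": -0.5,"claw": 1}]'

```text
t: 8.28
ee_pos: [480.6, 29.2, 20.6]
ee_rot: [179.9, 0.1, 95.2]
force: [-0.9, -3.0, 0.2]
gripper_width: 85.3
grasp_force: 1.3
```

Request:
drive_tool --steps '[{"x": 0,"y": 0,"z": 0,"ax": 0,"ay": 0,"az": -0.5,"claw": 1},{"x": 0,"y": 0,"z": 0,"ax": 0,"ay": 0,"az": -0.5,"claw": 1},{"x": 0,"y": 0,"z": 0,"ax": 0,"ay": 0,"az": -0.5,"claw": 1},{"x": 0,"y": 0,"z": 0,"ax": 0,"ay": 0,"az": -0.5,"claw": 1},{"x": 0,"y": 0,"z": 0,"ax": 0,"ay": 0,"az": -0.5,"claw": 1},{"x": 0,"y": 0,"z": 0,"ax": 0,"ay": 0,"az": -0.5,"claw": 1},{"x": 0,"y": 0,"z": 0,"ax": 0,"ay": 0,"az": -0.5,"claw": 1},{"x": 0,"y": 0,"z": 0,"ax": 0,"ay": 0,"az": -0.5,"claw": 1},{"x": 0,"y": 0,"z": 0,"ax": 0,"ay": 0,"az": 0,"claw": 1},{"x": 0,"y": 0,"z": 0,"ax": 0,"ay": 0,"az": 0,"claw": 1}]'

```text
t: 9.12
ee_pos: [480.6, 30.1, 20.4]
ee_rot: [179.9, 0.0, 119.0]
force: [0.3, 0.1, 0.4]
gripper_width: 85.5
grasp_force: 0.0
```

```bash
python3 fit.py 481 30; python3 look.py w5
```

```text
green 1236 [481.5  56. ]
yellow 425 [454.3  45.1]
orange 1064 [458.6  16.9]
red 561 [483.2   0.5]
blue 612 [506.9  18.1]
axis [481.9  30.3] green dir deg 91.38886708840914 res [-0.3  0.3  4.7 -2.3  1.1 -0.2 -0.6  3.8 -2.2 -0.2]
9.1667 [480.5  30.1  20.3] [180.   0. 119.] [0.6 0.9 0.5]
9.1667 [480.5  30.1  20.3] [180.   0. 119.] [ -3.2   4.6 104.   -0.   71.3 -32.1] [0.6 0.9 0.5]
filter_unit 0.71 [250. 276.] [479.5  30.9   0. ]
green_filter 0.84 [251. 306.] [481.4  56.9  45. ]
port 0.86 [349. 253.] [482.6   3.8  54. ]
objective 0.65 [ 65. 394.] [482.1 150.7   0. ]
```

View pics/w5.png

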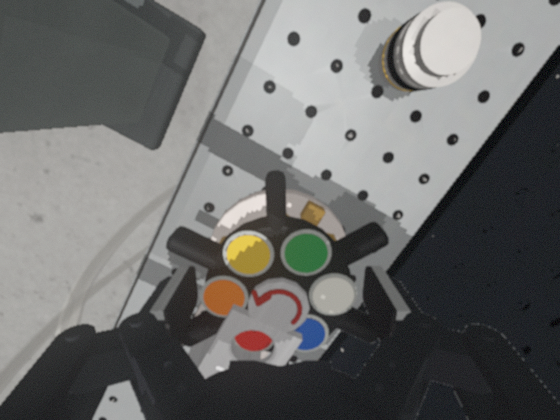

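One click done: red (340,255) is now in the port, green at (251,306), and the unit hasn't moved. Lift, turn back, lower.

Request:
drive_tool --steps '[{"x": 0,"y": 0,"z": -0.5,"ax": 0,"ay": 0,"az": 0,"claw": 1},{"x": 0,"y": 0,"z": -0.5,"ax": 0,"ay": 0,"az": 0,"claw": 1},{"x": 0,"y": 0,"z": -0.2,"ax": 0,"ay": 0,"az": 0,"claw": 1},{"x": 0,"y": 0,"z": 0,"ax": 0,"ay": 0,"az": 1,"claw": 1},{"x": 0,"y": 0,"z": 0,"ax": 0,"ay": 0,"az": 1,"claw": 1},{"x": 0,"y": 0,"z": 0,"ax": 0,"ay": 0,"az": 1,"claw": 1},{"x": 0,"y": 0,"z": 0,"ax": 0,"ay": 0,"az": 1,"claw": 1},{"x": 0,"y": 0,"z": 0,"ax": 0,"ay": 0,"az": 1,"claw": 1},{"x": 0,"y": 0,"z": 0,"ax": 0,"ay": 0,"az": 1,"claw": 1},{"x": 0,"y": 0,"z": 0,"ax": 0,"ay": 0,"az": 1,"claw": 1}]'

```text
t: 10.35
ee_pos: [480.0, 30.1, 55.5]
ee_rot: [-180.0, 0.0, 76.7]
force: [-0.4, 0.7, 0.1]
gripper_width: 85.5
grasp_force: 0.0
```

Request:
drive_tool --steps '[{"x": 0,"y": 0,"z": 0,"ax": 0,"ay": 0,"az": 1,"claw": 1},{"x": 0,"y": 0,"z": 0,"ax": 0,"ay": 0,"az": 1,"claw": 1},{"x": 0,"y": 0,"z": 0,"ax": 0,"ay": 0,"az": 1,"claw": 1},{"x": 0,"y": 0,"z": 0,"ax": 0,"ay": 0,"az": 0,"claw": 1},{"x": 0,"y": 0,"z": 0,"ax": 0,"ay": 0,"az": 0,"claw": 1},{"x": 0,"y": 0,"z": 0.3,"ax": 0,"ay": 0,"az": 0,"claw": 1},{"x": 0,"y": 0,"z": 0.3,"ax": 0,"ay": 0,"az": 0,"claw": 1},{"x": 0,"y": 0,"z": 0.3,"ax": 0,"ay": 0,"az": 0,"claw": 1},{"x": 0,"y": 0,"z": 0.3,"ax": 0,"ay": 0,"az": 0,"claw": 1},{"x": 0,"y": 0,"z": 0,"ax": 0,"ay": 0,"az": 0,"claw": 1}]'

```text
t: 11.18
ee_pos: [477.8, 30.2, 16.7]
ee_rot: [-179.7, 0.2, 59.1]
force: [0.0, 0.3, -1.6]
gripper_width: 85.5
grasp_force: 0.0
```

Request:
drive_tool --steps '[{"x": 0,"y": 0,"z": 0,"ax": 0,"ay": 0,"az": -0.5,"claw": 1},{"x": 0,"y": 0,"z": 0,"ax": 0,"ay": 0,"az": -0.5,"claw": 1},{"x": 0,"y": 0,"z": 0,"ax": 0,"ay": 0,"az": -0.5,"claw": 1},{"x": 0,"y": 0,"z": 0,"ax": 0,"ay": 0,"az": -0.5,"claw": 1},{"x": 0,"y": 0,"z": 0,"ax": 0,"ay": 0,"az": -0.5,"claw": 1},{"x": 0,"y": 0,"z": 0,"ax": 0,"ay": 0,"az": -0.5,"claw": 1},{"x": 0,"y": 0,"z": 0,"ax": 0,"ay": 0,"az": -0.5,"claw": 1},{"x": 0,"y": 0,"z": 0,"ax": 0,"ay": 0,"az": -0.5,"claw": 1},{"x": 0,"y": 0,"z": 0,"ax": 0,"ay": 0,"az": -0.5,"claw": 1},{"x": 0,"y": 0,"z": 0,"ax": 0,"ay": 0,"az": -0.5,"claw": 1}]'

```text
t: 12.02
ee_pos: [479.7, 29.5, 19.4]
ee_rot: [-179.9, 0.1, 89.2]
force: [-0.5, -1.8, 0.1]
gripper_width: 85.5
grasp_force: 0.9
```

Request:
drive_tool --steps '[{"x": 0,"y": 0,"z": 0,"ax": 0,"ay": 0,"az": -0.5,"claw": 1},{"x": 0,"y": 0,"z": 0,"ax": 0,"ay": 0,"az": -0.5,"claw": 1},{"x": 0,"y": 0,"z": 0,"ax": 0,"ay": 0,"az": -0.5,"claw": 1},{"x": 0,"y": 0,"z": 0,"ax": 0,"ay": 0,"az": -0.5,"claw": 1},{"x": 0,"y": 0,"z": 0,"ax": 0,"ay": 0,"az": -0.5,"claw": 1},{"x": 0,"y": 0,"z": 0,"ax": 0,"ay": 0,"az": -0.5,"claw": 1},{"x": 0,"y": 0,"z": 0,"ax": 0,"ay": 0,"az": -0.5,"claw": 1},{"x": 0,"y": 0,"z": 0,"ax": 0,"ay": 0,"az": -0.5,"claw": 1},{"x": 0,"y": 0,"z": 0,"ax": 0,"ay": 0,"az": -0.5,"claw": 1},{"x": 0,"y": 0,"z": 0,"ax": 0,"ay": 0,"az": -0.5,"claw": 1}]'

```text
t: 12.85
ee_pos: [480.0, 30.1, 19.6]
ee_rot: [-180.0, -0.0, 119.2]
force: [0.6, -0.2, 0.9]
gripper_width: 85.2
grasp_force: 0.0
```

```bash
python3 fit.py 481 30
```

```text
green 1236 [459.  43.]
yellow 249 [456.2  16.9]
orange 576 [483.    0.6]
red 624 [506.8  18. ]
blue 1095 [504.2  43. ]
axis [482.  30.] green dir deg 151.1425585622893 res [ 0.3 -0.4  3.6 -0.4 -0.5  3.4 -2.  -0.6  0.1  0.4]
12.9 [480.   30.1  19.6] [-180.    -0.   119.3] [-0.4  0.5  0.4]
```

Second click done (orange in the port). Third.

Request:
drive_tool --steps '[{"x": 0,"y": 0,"z": -0.5,"ax": 0,"ay": 0,"az": 0,"claw": 1},{"x": 0,"y": 0,"z": -0.5,"ax": 0,"ay": 0,"az": 0,"claw": 1},{"x": 0,"y": 0,"z": -0.2,"ax": 0,"ay": 0,"az": 0,"claw": 1},{"x": 0,"y": 0,"z": 0,"ax": 0,"ay": 0,"az": 1,"claw": 1},{"x": 0,"y": 0,"z": 0,"ax": 0,"ay": 0,"az": 1,"claw": 1},{"x": 0,"y": 0,"z": 0,"ax": 0,"ay": 0,"az": 1,"claw": 1},{"x": 0,"y": 0,"z": 0,"ax": 0,"ay": 0,"az": 1,"claw": 1},{"x": 0,"y": 0,"z": 0,"ax": 0,"ay": 0,"az": 1,"claw": 1},{"x": 0,"y": 0,"z": 0,"ax": 0,"ay": 0,"az": 1,"claw": 1},{"x": 0,"y": 0,"z": 0,"ax": 0,"ay": 0,"az": 1,"claw": 1}]'

```text
t: 13.73
ee_pos: [480.0, 30.1, 55.4]
ee_rot: [-180.0, 0.0, 76.7]
force: [-0.1, -0.1, -0.1]
gripper_width: 85.1
grasp_force: 0.0
```

Request:
drive_tool --steps '[{"x": 0,"y": 0,"z": 0,"ax": 0,"ay": 0,"az": 1,"claw": 1},{"x": 0,"y": 0,"z": 0,"ax": 0,"ay": 0,"az": 1,"claw": 1},{"x": 0,"y": 0,"z": 0,"ax": 0,"ay": 0,"az": 1,"claw": 1},{"x": 0,"y": 0,"z": 0,"ax": 0,"ay": 0,"az": 0,"claw": 1},{"x": 0,"y": 0,"z": 0,"ax": 0,"ay": 0,"az": 0,"claw": 1},{"x": 0,"y": 0,"z": 0.3,"ax": 0,"ay": 0,"az": 0,"claw": 1},{"x": 0,"y": 0,"z": 0.3,"ax": 0,"ay": 0,"az": 0,"claw": 1},{"x": 0,"y": 0,"z": 0.3,"ax": 0,"ay": 0,"az": 0,"claw": 1},{"x": 0,"y": 0,"z": 0.3,"ax": 0,"ay": 0,"az": 0,"claw": 1},{"x": 0,"y": 0,"z": 0,"ax": 0,"ay": 0,"az": 0,"claw": 1}]'

```text
t: 14.57
ee_pos: [477.8, 30.2, 16.7]
ee_rot: [-179.7, 0.2, 59.1]
force: [-0.6, 0.6, -0.1]
gripper_width: 85.5
grasp_force: 0.0
```

Request:
drive_tool --steps '[{"x": 0,"y": 0,"z": 0,"ax": 0,"ay": 0,"az": -0.5,"claw": 1},{"x": 0,"y": 0,"z": 0,"ax": 0,"ay": 0,"az": -0.5,"claw": 1},{"x": 0,"y": 0,"z": 0,"ax": 0,"ay": 0,"az": -0.5,"claw": 1},{"x": 0,"y": 0,"z": 0,"ax": 0,"ay": 0,"az": -0.5,"claw": 1},{"x": 0,"y": 0,"z": 0,"ax": 0,"ay": 0,"az": -0.5,"claw": 1},{"x": 0,"y": 0,"z": 0,"ax": 0,"ay": 0,"az": -0.5,"claw": 1},{"x": 0,"y": 0,"z": 0,"ax": 0,"ay": 0,"az": -0.5,"claw": 1},{"x": 0,"y": 0,"z": 0,"ax": 0,"ay": 0,"az": -0.5,"claw": 1},{"x": 0,"y": 0,"z": 0,"ax": 0,"ay": 0,"az": -0.5,"claw": 1},{"x": 0,"y": 0,"z": 0,"ax": 0,"ay": 0,"az": -0.5,"claw": 1}]'

```text
t: 15.4
ee_pos: [479.7, 29.6, 19.5]
ee_rot: [-179.9, 0.1, 89.2]
force: [0.3, -1.9, 0.1]
gripper_width: 85.7
grasp_force: 0.9
```

Request:
drive_tool --steps '[{"x": 0,"y": 0,"z": 0,"ax": 0,"ay": 0,"az": -0.5,"claw": 1},{"x": 0,"y": 0,"z": 0,"ax": 0,"ay": 0,"az": -0.5,"claw": 1},{"x": 0,"y": 0,"z": 0,"ax": 0,"ay": 0,"az": -0.5,"claw": 1},{"x": 0,"y": 0,"z": 0,"ax": 0,"ay": 0,"az": -0.5,"claw": 1},{"x": 0,"y": 0,"z": 0,"ax": 0,"ay": 0,"az": -0.5,"claw": 1},{"x": 0,"y": 0,"z": 0,"ax": 0,"ay": 0,"az": -0.5,"claw": 1},{"x": 0,"y": 0,"z": 0,"ax": 0,"ay": 0,"az": -0.5,"claw": 1},{"x": 0,"y": 0,"z": 0,"ax": 0,"ay": 0,"az": -0.5,"claw": 1},{"x": 0,"y": 0,"z": 0,"ax": 0,"ay": 0,"az": -0.5,"claw": 1},{"x": 0,"y": 0,"z": 0,"ax": 0,"ay": 0,"az": -0.5,"claw": 1}]'

```text
t: 16.23
ee_pos: [480.0, 30.1, 19.6]
ee_rot: [-180.0, -0.0, 119.2]
force: [0.4, 0.2, 0.0]
gripper_width: 85.3
grasp_force: 0.0
```

```bash
python3 fit.py 481 30; python3 look.py w6
```

```text
green 973 [458.5  17. ]
yellow 343 [4.827e+02 3.000e-01]
orange 657 [506.8  18. ]
red 1112 [504.3  43.1]
blue 1282 [481.6  56. ]
axis [482.1  29.9] green dir deg 211.10446434643765 res [ 1.4 -0.6 -0.1  3.6 -1.9 -0.7  0.1  0.3  0.  -0.2]
16.2833 [480.   30.1  19.6] [-180.    -0.   119.3] [ 0.1 -0.5 -0. ]
16.2833 [480.   30.1  19.6] [-180.    -0.   119.3] [ -3.2   4.7 104.   -0.   71.3 -32.5] [ 0.1 -0.5 -0. ]
filter_unit 0.58 [249. 276.] [478.4  31.5   0. ]
green_filter 0.63 [298. 223.] [458.8  16.5  45. ]
port 0.87 [349. 252.] [481.6   4.1  54. ]
objective 0.95 [ 69. 394.] [481.6 149.1   0. ]
```

View pics/w6.png

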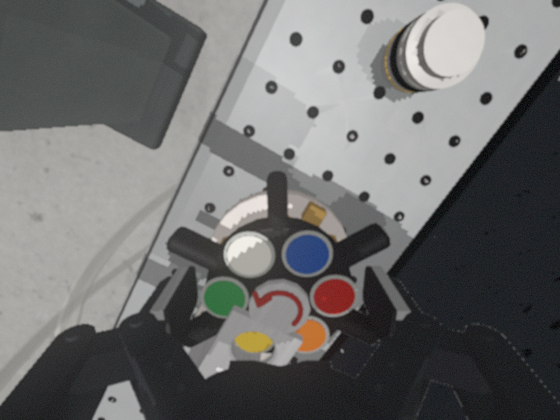

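Yellow (340,253) is in the port, green (298,225) is next in line, and the unit is unmoved. Last click.

Request:
drive_tool --steps '[{"x": 0,"y": 0,"z": -0.5,"ax": 0,"ay": 0,"az": 0,"claw": 1},{"x": 0,"y": 0,"z": -0.5,"ax": 0,"ay": 0,"az": 0,"claw": 1},{"x": 0,"y": 0,"z": -0.2,"ax": 0,"ay": 0,"az": 0,"claw": 1},{"x": 0,"y": 0,"z": 0,"ax": 0,"ay": 0,"az": 1,"claw": 1},{"x": 0,"y": 0,"z": 0,"ax": 0,"ay": 0,"az": 1,"claw": 1},{"x": 0,"y": 0,"z": 0,"ax": 0,"ay": 0,"az": 1,"claw": 1},{"x": 0,"y": 0,"z": 0,"ax": 0,"ay": 0,"az": 1,"claw": 1},{"x": 0,"y": 0,"z": 0,"ax": 0,"ay": 0,"az": 1,"claw": 1},{"x": 0,"y": 0,"z": 0,"ax": 0,"ay": 0,"az": 1,"claw": 1},{"x": 0,"y": 0,"z": 0,"ax": 0,"ay": 0,"az": 1,"claw": 1}]'

```text
t: 17.47
ee_pos: [480.0, 30.1, 55.5]
ee_rot: [-180.0, 0.0, 76.7]
force: [0.6, 0.4, 0.4]
gripper_width: 85.5
grasp_force: 0.0
```

Request:
drive_tool --steps '[{"x": 0,"y": 0,"z": 0,"ax": 0,"ay": 0,"az": 1,"claw": 1},{"x": 0,"y": 0,"z": 0,"ax": 0,"ay": 0,"az": 1,"claw": 1},{"x": 0,"y": 0,"z": 0,"ax": 0,"ay": 0,"az": 1,"claw": 1},{"x": 0,"y": 0,"z": 0,"ax": 0,"ay": 0,"az": 0,"claw": 1},{"x": 0,"y": 0,"z": 0,"ax": 0,"ay": 0,"az": 0,"claw": 1},{"x": 0,"y": 0,"z": 0.3,"ax": 0,"ay": 0,"az": 0,"claw": 1},{"x": 0,"y": 0,"z": 0.3,"ax": 0,"ay": 0,"az": 0,"claw": 1},{"x": 0,"y": 0,"z": 0.3,"ax": 0,"ay": 0,"az": 0,"claw": 1},{"x": 0,"y": 0,"z": 0.3,"ax": 0,"ay": 0,"az": 0,"claw": 1},{"x": 0,"y": 0,"z": 0,"ax": 0,"ay": 0,"az": 0,"claw": 1}]'

```text
t: 18.3
ee_pos: [477.8, 30.2, 16.7]
ee_rot: [-179.7, 0.2, 59.1]
force: [-0.8, -0.7, 0.7]
gripper_width: 85.5
grasp_force: 0.0
```

Request:
drive_tool --steps '[{"x": 0,"y": 0,"z": 0,"ax": 0,"ay": 0,"az": -0.5,"claw": 1},{"x": 0,"y": 0,"z": 0,"ax": 0,"ay": 0,"az": -0.5,"claw": 1},{"x": 0,"y": 0,"z": 0,"ax": 0,"ay": 0,"az": -0.5,"claw": 1},{"x": 0,"y": 0,"z": 0,"ax": 0,"ay": 0,"az": -0.5,"claw": 1},{"x": 0,"y": 0,"z": 0,"ax": 0,"ay": 0,"az": -0.5,"claw": 1},{"x": 0,"y": 0,"z": 0,"ax": 0,"ay": 0,"az": -0.5,"claw": 1},{"x": 0,"y": 0,"z": 0,"ax": 0,"ay": 0,"az": -0.5,"claw": 1},{"x": 0,"y": 0,"z": 0,"ax": 0,"ay": 0,"az": -0.5,"claw": 1},{"x": 0,"y": 0,"z": 0,"ax": 0,"ay": 0,"az": -0.5,"claw": 1},{"x": 0,"y": 0,"z": 0,"ax": 0,"ay": 0,"az": -0.5,"claw": 1}]'

```text
t: 19.13
ee_pos: [479.7, 29.5, 19.4]
ee_rot: [-179.9, 0.1, 89.2]
force: [-1.0, -2.5, -0.2]
gripper_width: 85.3
grasp_force: 0.9
```

Request:
drive_tool --steps '[{"x": 0,"y": 0,"z": 0,"ax": 0,"ay": 0,"az": -0.5,"claw": 1},{"x": 0,"y": 0,"z": 0,"ax": 0,"ay": 0,"az": -0.5,"claw": 1},{"x": 0,"y": 0,"z": 0,"ax": 0,"ay": 0,"az": -0.5,"claw": 1},{"x": 0,"y": 0,"z": 0,"ax": 0,"ay": 0,"az": -0.5,"claw": 1},{"x": 0,"y": 0,"z": 0,"ax": 0,"ay": 0,"az": -0.5,"claw": 1},{"x": 0,"y": 0,"z": 0,"ax": 0,"ay": 0,"az": -0.5,"claw": 1},{"x": 0,"y": 0,"z": 0,"ax": 0,"ay": 0,"az": -0.5,"claw": 1},{"x": 0,"y": 0,"z": 0,"ax": 0,"ay": 0,"az": -0.5,"claw": 1},{"x": 0,"y": 0,"z": 0,"ax": 0,"ay": 0,"az": -0.5,"claw": 1},{"x": 0,"y": 0,"z": 0,"ax": 0,"ay": 0,"az": -0.5,"claw": 1}]'

```text
t: 19.97
ee_pos: [480.0, 30.1, 19.6]
ee_rot: [-180.0, -0.0, 119.2]
force: [0.5, 0.8, 1.2]
gripper_width: 85.2
grasp_force: 0.0
```

Request:
drive_tool --steps '[{"x": 0,"y": 0,"z": 0,"ax": 0,"ay": 0,"az": 0,"claw": 1},{"x": 0,"y": 0,"z": -0.4,"ax": 0,"ay": 0,"az": 0,"claw": 1},{"x": 0,"y": 0,"z": -0.5,"ax": 0,"ay": 0,"az": 0,"claw": 1},{"x": 0,"y": 0,"z": -0.5,"ax": 0,"ay": 0,"az": 0,"claw": 1},{"x": 0,"y": 0,"z": -0.5,"ax": 0,"ay": 0,"az": 0,"claw": 1},{"x": 0,"y": 0,"z": -0.5,"ax": 0,"ay": 0,"az": 0,"claw": 1},{"x": 0,"y": 0,"z": -0.5,"ax": 0,"ay": 0,"az": 0,"claw": 1},{"x": 0,"y": 0,"z": -0.5,"ax": 0,"ay": 0,"az": 0,"claw": 1},{"x": 0,"y": 0,"z": 0,"ax": 0,"ay": 0,"az": 0,"claw": 1},{"x": 0,"y": 0,"z": 0,"ax": 0,"ay": 0,"az": 0,"claw": 1}]'

```text
t: 20.8
ee_pos: [480.7, 30.1, 122.4]
ee_rot: [179.9, 0.1, 119.0]
force: [-0.9, -0.7, -0.2]
gripper_width: 85.4
grasp_force: 0.0
```

```bash
python3 fit.py 481 30 green; python3 look.py w7
```

```text
green 248 [482.5   2.4]
yellow 195 [506.5  18.3]
orange 428 [504.2  43.2]
red 440 [481.6  56.1]
blue 418 [459.   42.9]
axis [482.5  30.2] green dir deg 272.05373631589595 res [-1.  -0.3  0.3  0.8 -0.1  0.1  0.5 -0.5]
20.85 [479.9  30.1 121.2] [-180.   -0.  119.] [ 0.2  0.2 -0.3]
20.85 [479.9  30.1 121.2] [-180.   -0.  119.] [ -3.2  -1.   97.4  -0.   83.7 -32.2] [ 0.2  0.2 -0.3]
filter_unit 0.67 [204. 278.] [480.1  29.    0. ]
wheel_top 0.77 [220. 280.] [482.3  30.   44. ]
green_filter 0.55 [246. 263.] [480.8   3.4  45. ]
port 0.88 [251. 264.] [481.9   4.2  54. ]
objective 0.64 [ 86. 347.] [481.2 147.9   0. ]
vial_clear 0.77 [301. 235.] [492.5 -89.2   0. ]
```

View pics/w7.png

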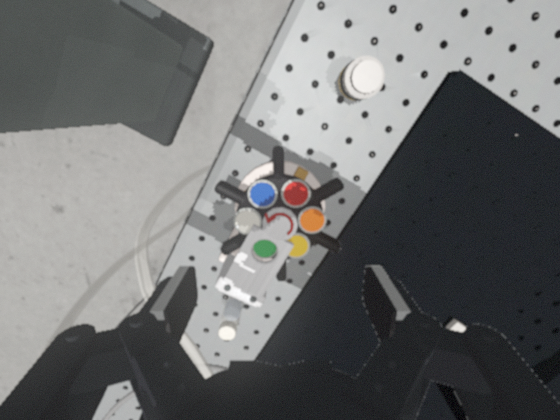

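Green (248,264) is centred in the port, the unit and neighbours are in place, and the fingers are well clear. Handing in.

```bash
python3 -c "
from rig import arm
print(arm.hand_in())"
```

```text
the job is handed in; nothing more can be done
None
```

The job is handed in at about 21 s: four forward clicks brought green under the beam port, and in the last picture the unit, objective and vial stand where they were; the other bystanders weren't re-checked, and the judge returned no verdict.

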